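# Hold the conveyor dial on its third step

## Robot

A 7-joint arm with a two-finger parallel gripper is mounted at the origin on the work surface; the furniture and walls round the work are solid. World frame = base frame: x ahead of the robot, y to its left, z up, the work surface at z = 0. Lengths are in m, angles in rad, forces in N, time in s.
With the tool pointing down it reaches from about 0.4 to 0.85 m from the base axis. Payload 4.5 kg.
Tool frame: the origin (TCP) lies at the very end of the fingers, on their centre line; the grasp point (between the pads) lies 19 mm behind it; z points along the fingers, y is the line along which they close (so a half turn about z gives the same grasp; the last joint's range is limited). The gripper opens to 85 mm and grips with 20 to 120 N. Pads are 22 mm wide; open, the fingers measure 114 mm over their backs; the gripper's body (76 mm by 85 mm) begins 54 mm behind the grasp point. The pads swing forward as they close: fully open they stand 13 mm farther back than shut.
Start: joints at [-1.152, 0.689, -0.195, 1.565, 0.157, 0.902, -0.215], TCP at [0.235, 0.579, 0.231] pointing down, gripper open.
Joint ranges: [-3.01, 3.01], [-0.46, 2.08], [-1.47, 1.51], [0.13, 2.56], [-1, 4.14], [0.04, 2.09], [-2.66, 2.66]. Speed limits (rad/s): [2.57, 2.57, 3.14, 3.14, 3.14, 3.14, 3.14].

## Interface

Orientations are given as a unit quaternion [x, y, z, w].
In Python, from cell import env, viewer, finder gives the robot as it stands. The module is installed in compiled form; this text tells all that it offers.
- The arm moves only by the tool drive_tool, never from a script. Its argument "deltas" is a list of rows, each an object with "fingers": the gripper command: -1 is shut, 1 is fully open, values between are in proportion; "travel": the shift along the tool's x, y, z in mm, a list of three; "dr": the turn, a rotation vector about the tool's x, y, z in degrees, a list of three. In form: [{"fingers": fingers, "travel": [dx, dy, dz], "dr": [wx, wy, wz]}, ...]. A call has 1 to 20 rows; each row shifts and turns the commanded pose from where the row before left it, along the tool's axes as they then stand; what a row does not reach is not made up. A row lasts 1/12 s, in which the tool goes at most 41.7 mm and 7.16 degrees, less where a joint would pass 70% of its speed; a pose out of reach is approached as far as the arm can. A call is refused whole if a number of a shift passes 41.7 or a number of a turn 7.16, either way. A call with a gripper value outside its range is refused whole. The fingers move at their own pace and stop on an object; "newtons" is the grip in N (left out, the last holds). Time passes only in rows, so rows that do not move let the fingers close. It gives the time, the measured TCP pose, the force, the opening and the grip force at its end, in the units of the state.
- env.read_state(): the state, without advancing time (a new reading comes with each control period).
- viewer.camera(name): name is "scene" or "top" or "wrist"; returns the picture (384x512x3 uint8, red, green, blue); there is no depth.
- viewer.camera_info(name): a dict with "K" (3x3 intrinsics, pixels), "R" (3x3) and "t" (3): a world point X has camera coordinates R X + t; the wrist camera has in their place "mount" (4x4, takes a point from camera to tool coordinates, whose origin is the TCP and whose axes are the flange's). Camera axes: x right, y down, z forward; pixel columns grow to the right and rows downward; lengths in m; the calibration is good to about 2 mm. The wrist camera is an equidistant fisheye: a pixel r from the principal point sees the ray r / f radians off the axis. A picture is of the moment at which its call begins: read the wrist's pose just before it. camera_info takes no time and is no camera call.
- env.finish_job(): hands the job in; it is judged then, once.
Trained networks look in the newest picture that a camera, given by its name, has taken for a name from the list of things; names that differ only in an ending like _2 or _b are one class to them, and where a whole thing is asked for, a point or a joint stands for the part that bears it (a point fixed in the world has none). Each returns a list of dicts, best first, with "conf" (0 to 1); they miss things now and then, are a little off and sometimes report something else, mostly with a low value. They report only what shows in the picture. A call takes as long as a camera call.
- finder.cut_out(camera, target): "region" (384x512 bool, what is visible of it).
- finder.landmark_of(camera, target): "xyz" ([x, y, z] in m, in world coordinates, good to about 4 mm: a listed point, or the origin of a listed thing).
The state is a dict: "t": time; "joint_pos": joint angles; "qvel": joint speeds; "effort": joint torques, N m; "tool_pos": TCP position; "eef_rot": TCP orientation; "force": force on the tool from outside, world axes, zero at the start; "ft_torque": the same for the moment, N m; "width": finger opening in m; "finger_force": force on a finger pad.
Only numpy, scipy, OpenCV 4.12 (cv2) and the standard library are available. Lean on these libraries where they do the work, as an engineer would, in place of code of your own. Each camera call takes 0.05 s, during which the arm holds its last target. There are 200 camera calls.

## Task

The garment conveyor runs at full speed only while someone holds its spring-return dial on the third step. Pull the lock cap, which is snapped on, up off the control box and stand it, open side down, in the plastic bowl; then turn the uncovered dial clockwise past the first and second steps to the third and finish while still holding it there with the gripper, because it springs back when let go. Leave the direction toggle on the box and the other things on the counter as they are.

Things in the scene. Friction and masses are not known exactly. Their poses are not given: they have to be found in the camera images.
- control_box: grey steel control box screwed to the counter, 134 x 176 x 62 mm; origin under its centre, x points from its front to its back (away from the robot at yaw 0), y to its left, z up. On its lid, at (0, -30) mm in its frame, sits the dial under the lock cap; at (-18, 58) mm stands a small steel toggle
- dial_axis (a point): the dial's upright axis where it meets the round index plate, 63.5 mm above the counter; axes as the box's
- cap: grey plastic lock cap: round cup upside down, 66 mm wide, 56 mm high, plus a roof rib 46 long, 14 wide, 22 mm high; about 70 g. Origin at the centre of its open rim (underside), z up, x along the rib. Starts snapped over the dial, rim on the index plate 63.5 mm above the counter; a straight upward pull of about 15 N frees it from spring balls in the first 10 mm; clears the dial after 50 mm
- cap_grip (a point): middle of the rib on the cap's roof, 67 mm above the cap's rim; x along the rib (pinch it across, along y)
- dial_grip (a point): middle of the dial's bar grip, on the dial's axis, 99.5 mm above the counter; turns with the dial. Bar 46 mm long, 13 thick, 26 high (foot 86.5 mm, top 112.5 mm above the counter); x along the bar to its white pointer (pinch across, along y). At rest the bar lies along the box's x, pointer away from the box's front
- dial (a joint): dial angle (rad), 0 at rest, grows clockwise seen from above; steps (detents) at 0.40, 0.80, 1.20, humps at 0.20, 0.60, 1.00, firm stop at 1.26. A return spring turns it back to 0 from any step when let go; holding the third takes about 0.3 N m. One, two and three strokes on the plate mark the steps
- toggle_tip (a point): tip of the steel direction toggle on the box, 88 mm above the counter, a bystander
- bowl: round plastic bowl, 112 mm wide at the rim, 70 mm at the floor, 52 mm high, floor about 4 mm thick, walls sloping; origin at the centre of its underside
- mug: stoneware mug, 78 mm wide and 90 mm high with a handle, a bystander; origin at the centre of its underside
- jar: glass jar of buttons, 62 mm wide and 73 mm high, a bystander; origin at the centre of its underside
- bell: counter call bell, 72 mm wide and 54 mm high, a bystander; origin at the centre of its underside
- tags: tied pack of paper tags, 49 x 93 x 23 mm, a bystander; origin at the centre of its underside
- stapler: stapler, 36 x 168 x 49 mm, a bystander; origin at the centre of its underside

How it is judged:
On the way, in this order (a step that is already met when the one before it is completed fails the run):
1. the cap is off the dial while the dial is still at rest (z of cap in the frame of dial_axis above 0.045 m and value of joint dial below 0.15 rad), for 0.1 s.
2. the cap stands open side down in the bowl, let go (horizontal distance between cap and bowl below 0.03 m and z of cap in the frame of bowl below 0.025 m and angle between cap's own z axis and vertical below 0.3 rad and contact force between the fingers and cap below 0.1 N and value of joint dial below 0.15 rad), for 0.3 s.
At the end, for the whole second after the job is handed in: The fingers hold the dial in its third step (above 1.10 rad, over 1 N); the cap stands at rest open side down in the bowl (axis within 30 mm of the bowl's, rim under 25 mm above the bowl's underside, tilt under 0.3 rad); the bowl is upright on the counter (tilt under 0.1 rad) (value of joint dial above 1.1 rad and contact force between the fingers and dial above 1 N and horizontal distance between cap and bowl below 0.03 m and z of cap in the frame of bowl below 0.025 m and angle between cap's own z axis and vertical below 0.3 rad and angle between bowl's own z axis and vertical below 0.1 rad and height (world z) of bowl below 0.01 m and linear speed of cap below 0.02 m/s); the arm keeps its last pose, push and grip.
It fails at once if the direction toggle is moved (over 6 mm) (distance of toggle_tip from where it was at the start of the episode above 0.006 m).
It fails at once if a bystander (mug, jar, bell, tags, stapler) is shoved more than 20 mm (distance of any of mug, jar, bell, tags, stapler from where it was at the start of the episode above 0.02 m).
It also fails if it takes over 51 s, if anything falls off the work surface, if the arm or the gripper's body presses on something with over 40 N, if the wrist force passes 120 N, or if a joint passes its speed limit or range.

## Working session

There is one attempt and no reset: what is moved stays moved. The work goes in short steps, Python scripts to look and compute and a tool call to move; the robot and the scene stay as the last step left them, time stands still between calls to the robot, and variables do not carry over. Pictures are saved under pics/ and viewed, at most 10 in all, crops included, and the job is handed in when it is done.

Besides the shell and the picture viewer there is one more tool, called after "Request:" as name(argument=value, ...) on one line, values as JSON. drive_tool: Moves the arm, as the interface text tells. Its arguments: {"type":"object","properties":{"deltas":{"type":"array","items":{"type":"object","properties":{"fingers":{"type":"number"},"travel":{"type":"array","items":{"type":"number"}},"dr":{"type":"array","items":{"type":"number"}}}}},"newtons":{"type":"number"}},"required":["deltas"]}

```bash
mkdir -p pics; cat > h.py <<'E'
import numpy as np, cv2
from cell import env, viewer, finder
from scipy.spatial.transform import Rotation as R
def look(c,n=None):
    im=viewer.camera(c)
    if n: cv2.imwrite(f'pics/{n}.png',im[:,:,::-1])
    return im
def lm(c,names):
    for n in names:
        r=finder.landmark_of(c,n)
        print(c,n,[(round(d['conf'],2),np.round(d['xyz'],4).tolist()) for d in r[:2]])
def st():
    s=env.read_state()
    print(round(s['t'],2),np.round(s['tool_pos'],4),'R',np.round(R.from_quat(s['eef_rot']).as_matrix(),3).tolist(),'F',np.round(s['force'],1),'w',round(s['width'],4),'ff',np.round(s['finger_force'],1),'q',np.round(s['joint_pos'],2))
    return s
E
python3 - <<'E'
from h import *
st()
a=look('scene','s1');b=look('top','t1')
cv2.imwrite('pics/both.png',cv2.resize(np.vstack([a,b])[:,:,::-1],None,fx=.78,fy=.78))
lm('top',['cap','cap_grip','control_box','dial_axis','bowl','toggle_tip','mug','jar','bell','tags','stapler'])
lm('scene',['cap','cap_grip','control_box','bowl','toggle_tip'])
E
```

```text
0.0 [0.2344 0.5787 0.2305] R [[-0.927, 0.375, -0.001], [0.375, 0.927, -0.002], [-0.0, -0.002, -1.0]] F [-0.9 -0.4  0.7] w 0.085 ff 0.0 q [-1.15  0.69 -0.19  1.57  0.16  0.9  -0.22]
top cap [(0.69, [0.5961, -0.0231, 0.0606])]
top cap_grip [(0.56, [0.5931, -0.0278, 0.1296])]
top control_box [(0.66, [0.5831, 0.0083, -0.002]), (0.19, [0.5925, -0.0223, 0.0608])]
top dial_axis [(0.8, [0.5928, -0.0222, 0.0616])]
top bowl [(0.75, [0.4311, -0.2691, 0.0049])]
top toggle_tip []
top mug [(0.58, [0.5956, -0.3164, 0.0023])]
top jar [(0.61, [0.5121, 0.3283, 0.0016])]
top bell [(0.8, [0.4058, 0.4685, 0.004])]
top tags [(0.72, [0.4764, -0.4258, -0.003])]
top stapler [(0.57, [0.6228, -0.4563, -0.0045])]
scene cap []
scene cap_grip [(0.49, [0.623, -0.4553, -0.0023])]
scene control_box [(0.65, [0.5862, 0.0035, -0.0022]), (0.42, [0.4784, -0.4278, -0.0014])]
scene bowl [(0.54, [0.4273, -0.268, 0.0007])]
scene toggle_tip []
```

View pics/both.png

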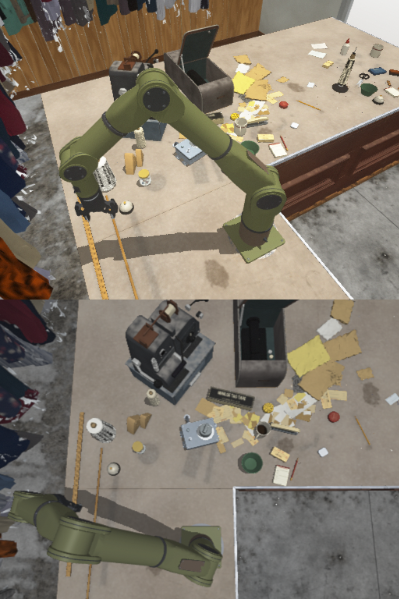

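The top view shows the box near (200,433) in the composite, turned slightly, with the bowl at about (250,463). Next I'll measure the yaw of the box and rib.

```bash
cat >> h.py <<'E'
def plane(c,uv,z):
    i=viewer.camera_info(c);K,Rm,t=map(np.array,(i['K'],i['R'],i['t']))
    d=np.linalg.inv(K)@np.vstack([np.array(uv,float).T,np.ones(len(uv))]); d=Rm.T@d; o=-Rm.T@t
    return (o[:,None]+d*(z-o[2])/d[2]).T
def pix(c,X):
    i=viewer.camera_info(c);K,Rm,t=map(np.array,(i['K'],i['R'],i['t']))
    p=K@(Rm@np.array(X,float).T+t.reshape(3,1)); return (p[:2]/p[2]).T
E
python3 - <<'E'
from h import *
a=look('top')
for n in ['control_box','cap']:
    r=finder.cut_out('top',n)
    for d in r[:1]:
        m=d['region'].astype(np.uint8);v,u=np.nonzero(m)
        X=plane('top',np.c_[u,v],.062 if n!='cap' else .13)[:,:2]*1000
        (c,s,an)=cv2.minAreaRect(X.astype(np.float32)); print(n,d['conf'],len(u),c,s,an)
p=pix('top',[[.585,.005,.06]])[0];print(p)
u,v=p.astype(int)
cr=a[v-40:v+40,u-50:u+50,::-1];cv2.imwrite('pics/c1.png',cv2.resize(cr,None,fx=7,fy=7,interpolation=cv2.INTER_CUBIC));print(u-50,v-40)
E
```

```text
control_box 0.73 1326 (605.9199829101562, 12.190994262695312) (188.5933380126953, 199.8836212158203) 14.017851829528809
cap 0.77 241 (583.1572875976562, -25.512765884399414) (59.08060073852539, 68.48120880126953) 89.74108123779297
[255.66129292 170.86007076]
205 130
```

View pics/c1.png

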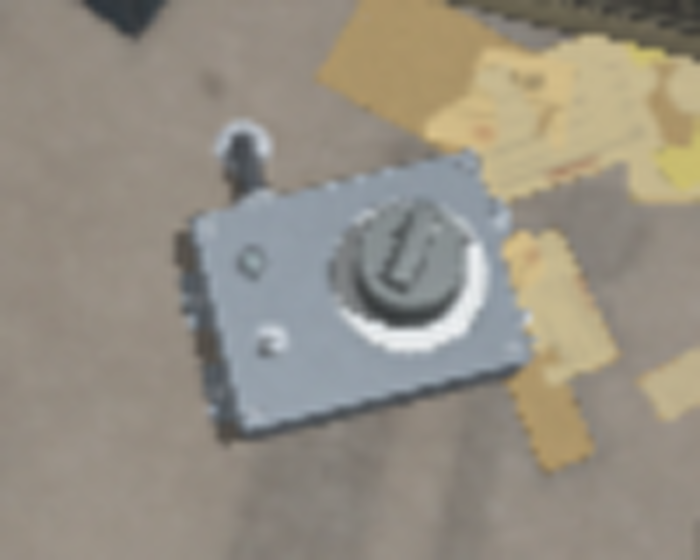

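The crop shows the lid corners at about (198,218), (468,152), (528,365) and (240,435). That puts the box yaw near +13°. The rib runs from (395,288) to (430,215), which is a yaw near -25°, so it is not aligned with the box. The toggle is at (268,343). I'll move above the cap.

Request:
drive_tool(deltas=[{"fingers": 1,"travel": [-28,-21,0],"dr": [0,0,0]},{"fingers": 1,"travel": [-28,-21,0],"dr": [0,0,0]},{"fingers": 1,"travel": [-28,-21,0],"dr": [0,0,0]},{"fingers": 1,"travel": [-28,-21,0],"dr": [0,0,0]},{"fingers": 1,"travel": [-28,-21,0],"dr": [0,0,0]},{"fingers": 1,"travel": [-28,-21,0],"dr": [0,0,0]},{"fingers": 1,"travel": [-28,-21,0],"dr": [0,0,0]},{"fingers": 1,"travel": [-28,-21,0],"dr": [0,0,0]},{"fingers": 1,"travel": [-28,-21,0],"dr": [0,0,0]},{"fingers": 1,"travel": [-28,-21,0],"dr": [0,0,0]},{"fingers": 1,"travel": [-28,-21,0],"dr": [0,0,0]},{"fingers": 1,"travel": [-28,-21,0],"dr": [0,0,0]},{"fingers": 1,"travel": [-28,-21,0],"dr": [0,0,0]},{"fingers": 1,"travel": [-28,-21,0],"dr": [0,0,0]},{"fingers": 1,"travel": [-28,-21,0],"dr": [0,0,0]},{"fingers": 1,"travel": [-28,-21,0],"dr": [0,0,0]},{"fingers": 1,"travel": [-28,-21,0],"dr": [0,0,0]},{"fingers": 1,"travel": [-28,-21,0],"dr": [0,0,0]},{"fingers": 1,"travel": [-28,-21,0],"dr": [0,0,0]},{"fingers": 1,"travel": [0,0,0],"dr": [0,0,0]}])

```text
t: 2.72
tool_pos: [0.5814, 0.0002, 0.2311]
eef_rot: [0.197, 0.98, -0.003, 0.002]
force: [1.3, -1.1, -0.3]
width: 0.0853
finger_force: 0.0
```

```bash
cat >> h.py <<'E'
def wray(uv):
    i=viewer.camera_info('wrist');K=np.array(i['K']);M=np.array(i['mount']);s=env.read_state()
    uv=np.array(uv,float);d=(uv-K[:2,2])/np.array([K[0,0],K[1,1]]);r=np.linalg.norm(d,axis=1)
    c=np.c_[np.sin(r)[:,None]*d/np.maximum(r,1e-9)[:,None],np.cos(r)]
    W=R.from_quat(s['eef_rot']).as_matrix()
    return np.array(s['tool_pos'])+W@M[:3,3],(W@M[:3,:3]@c.T).T
def wplane(uv,z):
    o,d=wray(uv);return o+d*((z-o[2])/d[:,2])[:,None]
def wpix(X):
    i=viewer.camera_info('wrist');K=np.array(i['K']);M=np.array(i['mount']);s=env.read_state()
    W=R.from_quat(s['eef_rot']).as_matrix();P=(np.array(X)-s['tool_pos'])@W
    C=(P-M[:3,3])@M[:3,:3];n=np.hypot(C[:,0],C[:,1]);th=np.arctan2(n,C[:,2])
    return K[:2,2]+C[:,:2]/n[:,None]*th[:,None]*np.array([K[0,0],K[1,1]])
E
python3 - <<'E'
from h import *
print(plane('top',np.array([[198,218],[468,152],[528,365],[240,435]])/7+[205,130],.062).round(4).tolist())
st();print(np.round(viewer.camera_info('wrist')['mount'],3).tolist(),np.array(viewer.camera_info('wrist')['K'])[0])
im=look('wrist','w1')
lm('wrist',['cap','cap_grip','control_box','dial_axis','bowl','toggle_tip'])
E
```

```text
[[0.6261, 0.0976, 0.062], [0.6658, -0.0627, 0.062], [0.5369, -0.0964, 0.062], [0.4959, 0.0723, 0.062]]
2.72 [5.814e-01 2.000e-04 2.311e-01] R [[-0.922, 0.386, 0.003], [0.386, 0.922, -0.006], [-0.005, -0.004, -1.0]] F [ 1.3 -1.1 -0.3] w 0.0853 ff 0.0 q [ 0.07  0.63 -0.26  1.7   0.22  0.83  0.88]
[[0.002, -0.962, -0.273, 0.069], [1.0, 0.001, 0.001, 0.0], [-0.0, -0.273, 0.962, -0.143], [0.0, 0.0, 0.0, 1.0]] [297.31863964   0.         257.6039512 ]
wrist cap [(0.69, [0.5916, -0.0221, 0.0657])]
wrist cap_grip [(0.83, [0.5895, -0.0266, 0.1312])]
wrist control_box [(0.62, [0.5855, 0.0077, -0.0061])]
wrist dial_axis []
wrist bowl [(0.59, [0.4257, -0.2748, 0.0023])]
wrist toggle_tip [(0.46, [0.5408, 0.0572, 0.0909]), (0.24, [0.4237, -0.2727, 0.004])]
```

View pics/w1.png

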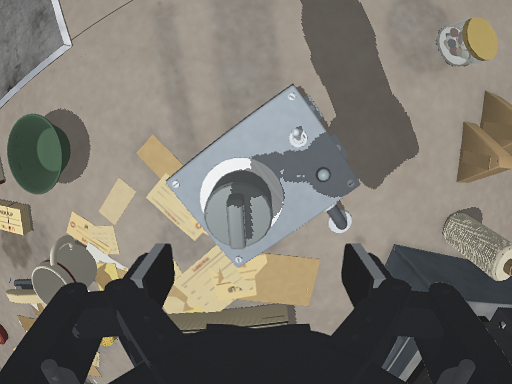

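The wrist view shows the rib from about (236,195) to (236,247), almost parallel to tool x. The box corners are at (293,85), (357,185), (238,264) and (168,181), with the bowl at (38,153).

```bash
python3 - <<'E'
from h import *
im=cv2.imread('pics/w1.png')
cv2.imwrite('pics/c2.png',cv2.resize(im[160:280,170:330],None,fx=5,fy=5,interpolation=cv2.INTER_CUBIC))
X=wplane([[293,85],[357,185],[238,264],[168,181]],.062);print(X.round(4).tolist(),X.mean(0))
for i in range(4):
    d=X[(i+1)%4]-X[i];print(round(np.linalg.norm(d[:2]),4),np.degrees(np.arctan2(d[1],d[0])).round(1))
E
```

```text
[[0.4968, 0.084, 0.062], [0.6234, 0.1138, 0.062], [0.6631, -0.0471, 0.062], [0.541, -0.0801, 0.062]] [0.58110404 0.01765046 0.062     ]
0.1301 13.3
0.1657 -76.1
0.1265 -164.9
0.1699 105.1
```

View pics/c2.png

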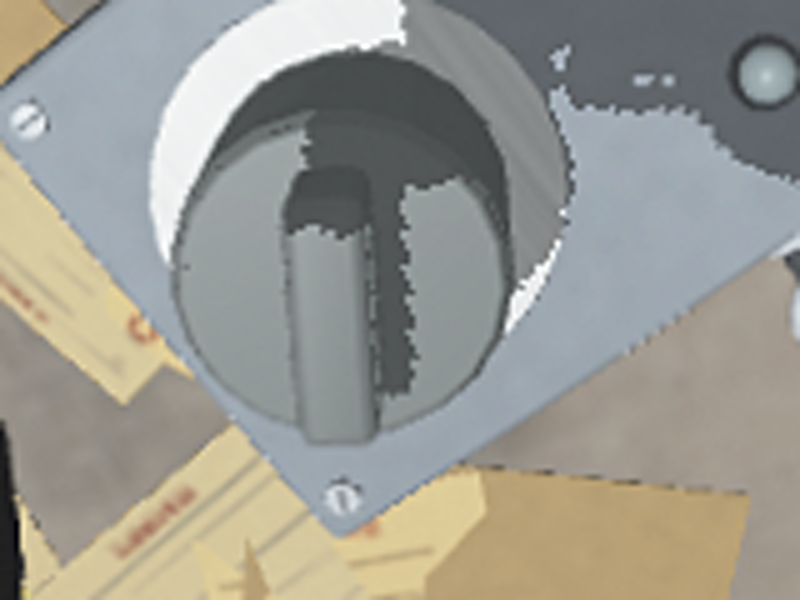

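```bash
sed -i "s/s=env.read_state()$/s=S()/" h.py; cat >> h.py <<'E'
SNAP=None
def S(): return SNAP or env.read_state()
E
sed -i '/^def st/,/^    return s/s/s=S()/s=env.read_state()/' h.py
python3 - <<'E'
import h; from h import *
s=st()
h.SNAP={'tool_pos':[.5814,.0002,.2311],'eef_rot':R.from_matrix([[-0.922,0.386,0.003],[0.386,0.922,-0.006],[-0.005,-0.004,-1.0]]).as_quat()}
X=wplane([[293,85],[357,185],[238,264],[168,181]],.062);print(X.round(4).tolist(),X.mean(0))
X=wplane([[235.5,196],[237.5,248]],.1415);print('rib',X.round(4).tolist(),X.mean(0).round(4),np.degrees(np.arctan2(*(X[1]-X[0])[1::-1])))
h.SNAP=None
im=look('wrist');lm('wrist',['cap','cap_grip','control_box','bowl'])
lm('wrist',['cap','cap_grip'])
E
```

```text
3.07 [0.5774 0.0115 0.2314] R [[-0.928, 0.373, -0.0], [0.373, 0.928, 0.001], [0.001, 0.001, -1.0]] F [-0.2 -0.5 -0.3] w 0.0852 ff 0.0 q [ 0.06  0.63 -0.27  1.71  0.22  0.83  0.88]
[[0.5025, 0.0725, 0.062], [0.6292, 0.1005, 0.062], [0.667, -0.0609, 0.062], [0.5443, -0.0921, 0.062]] [0.58572622 0.00501456 0.062     ]
rib [[0.5708, -0.0146, 0.1415], [0.6141, -0.0321, 0.1415]] [ 0.5925 -0.0233  0.1415] -21.913525164831142
wrist cap [(0.92, [0.5894, -0.0261, 0.0664])]
wrist cap_grip [(0.85, [0.5899, -0.0293, 0.1307])]
wrist control_box [(0.55, [0.5866, 0.0092, -0.0005])]
wrist bowl [(0.56, [0.4265, -0.2757, 0.0023])]
wrist cap [(0.92, [0.5894, -0.0261, 0.0664])]
wrist cap_grip [(0.85, [0.5899, -0.0293, 0.1307])]
```

Request:
drive_tool(deltas=[{"fingers": 1,"travel": [-9,-9.5,0],"dr": [0,0,0]},{"fingers": 1,"travel": [-9,-9.5,16],"dr": [0,0,0]},{"fingers": 1,"travel": [-9,-9.5,16],"dr": [0,0,0]},{"fingers": 0.2,"travel": [0,0,16],"dr": [0,0,0]},{"fingers": 0.2,"travel": [0,0,16],"dr": [0,0,0]},{"fingers": 0.2,"travel": [0,0,0],"dr": [0,0,0]},{"fingers": 0.2,"travel": [0,0,0],"dr": [0,0,0]}])

```text
t: 4.0
tool_pos: [0.592, -0.0276, 0.1667]
eef_rot: [0.192, 0.981, -0.0, -0.001]
force: [-0.4, -0.3, 0.8]
width: 0.0511
finger_force: 0.0
```

```bash
python3 - <<'E'
from h import *
st(); im=look('wrist','w2'); cv2.imwrite('pics/c3.png',cv2.resize(im[120:330,120:400,::-1],None,fx=2.8,fy=2.8,interpolation=cv2.INTER_CUBIC)); st()
E
```

```text
4.0 [ 0.592  -0.0276  0.1667] R [[-0.927, 0.376, -0.002], [0.376, 0.927, -0.0], [0.001, -0.001, -1.0]] F [-0.4 -0.3  0.8] w 0.0511 ff 0.0 q [ 0.11  0.73 -0.25  1.73  0.25  0.72  0.92]
4.05 [ 0.5927 -0.0272  0.1677] R [[-0.927, 0.376, 0.001], [0.376, 0.927, -0.0], [-0.0, 0.0, -1.0]] F [ 0.9  0.5 -0.1] w 0.0512 ff 0.0 q [ 0.11  0.73 -0.25  1.73  0.25  0.72  0.92]
```

View pics/c3.png

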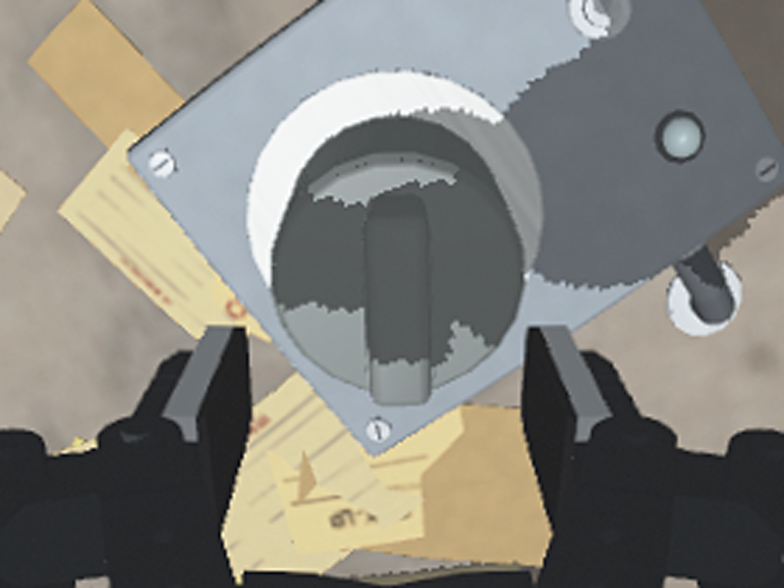

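The rib is centred at about column 399 of the crop, roughly 2.5 mm toward tool +y from the finger centre, and its yaw matches. I'll shift by that much, descend and grip.

Request:
drive_tool(deltas=[{"fingers": 0.2,"travel": [0,2.5,10],"dr": [0,0,0]},{"fingers": 0.2,"travel": [0,0,12],"dr": [0,0,0]},{"fingers": 0.2,"travel": [0,0,12],"dr": [0,0,0]},{"fingers": 0.2,"travel": [0,0,8],"dr": [0,0,0]},{"fingers": 0.2,"travel": [0,0,0],"dr": [0,0,0]},{"fingers": -1,"travel": [0,0,0],"dr": [0,0,0]},{"fingers": -1,"travel": [0,0,0],"dr": [0,0,0]},{"fingers": -1,"travel": [0,0,0],"dr": [0,0,0]},{"fingers": -1,"travel": [0,0,0],"dr": [0,0,0]},{"fingers": -1,"travel": [0,0,0],"dr": [0,0,0]},{"fingers": -1,"travel": [0,0,0],"dr": [0,0,0]}], newtons=80)

```text
t: 4.97
tool_pos: [0.5938, -0.0247, 0.1261]
eef_rot: [0.191, 0.982, -0.0, 0.001]
force: [-1.5, -1.1, 5.9]
width: 0.012
finger_force: 78.9
```

Request:
drive_tool(deltas=[{"fingers": -1,"travel": [0,0,-4],"dr": [0,0,0]},{"fingers": -1,"travel": [0,0,-4],"dr": [0,0,0]},{"fingers": -1,"travel": [0,0,-4],"dr": [0,0,0]},{"fingers": -1,"travel": [0,0,-4],"dr": [0,0,0]},{"fingers": -1,"travel": [0,0,-6],"dr": [0,0,0]},{"fingers": -1,"travel": [0,0,-8],"dr": [0,0,0]},{"fingers": -1,"travel": [0,0,-10],"dr": [0,0,0]},{"fingers": -1,"travel": [0,0,-10],"dr": [0,0,0]},{"fingers": -1,"travel": [0,0,-12],"dr": [0,0,0]},{"fingers": -1,"travel": [0,0,-12],"dr": [0,0,0]},{"fingers": -1,"travel": [0,0,-12],"dr": [0,0,0]},{"fingers": -1,"travel": [0,0,-8],"dr": [0,0,0]},{"fingers": -1,"travel": [0,0,0],"dr": [0,0,0]}])

```text
t: 6.05
tool_pos: [0.5946, -0.0243, 0.2218]
eef_rot: [0.191, 0.982, 0.001, 0.002]
force: [-0.1, -0.2, -1.1]
width: 0.012
finger_force: 79.9
```

```bash
python3 - <<'E'
from h import *
st(); im=look('wrist'); lm('wrist',['cap','bowl','mug','dial_grip']);a=look('top');lm('top',['bowl','cap']);look('scene'); lm('scene',['bowl','cap','toggle_tip'])
cv2.imwrite('pics/c4.png',im[:,:,::-1]); st()
E
```

```text
6.05 [ 0.5946 -0.0243  0.2218] R [[-0.927, 0.375, 0.004], [0.375, 0.927, 0.0], [-0.004, 0.002, -1.0]] F [-0.1 -0.2 -1.1] w 0.012 ff 79.9 q [ 0.12  0.66 -0.27  1.67  0.22  0.83  0.94]
wrist cap [(0.74, [0.5921, -0.0243, 0.1622])]
wrist bowl [(0.79, [0.4275, -0.2712, 0.003]), (0.7, [0.5923, -0.0267, 0.2295])]
wrist mug [(0.61, [0.5883, -0.3162, 0.0042])]
wrist dial_grip []
top bowl [(0.62, [0.4314, -0.2672, 0.002])]
top cap [(0.61, [0.5928, -0.0251, 0.1556])]
scene bowl [(0.5, [0.4239, -0.2723, 0.0017]), (0.32, [0.4038, 0.4703, 0.0026])]
scene cap [(0.81, [0.5954, -0.0237, 0.1565]), (0.24, [0.513, 0.3262, -0.0011])]
scene toggle_tip [(0.64, [0.4051, 0.4681, 0.001])]
6.65 [ 0.5931 -0.0244  0.2191] R [[-0.927, 0.375, -0.0], [0.375, 0.927, 0.0], [0.0, -0.0, -1.0]] F [-0.3 -0.2 -0.4] w 0.0117 ff 79.9 q [ 0.12  0.67 -0.27  1.67  0.22  0.83  0.94]
```

View pics/c4.png

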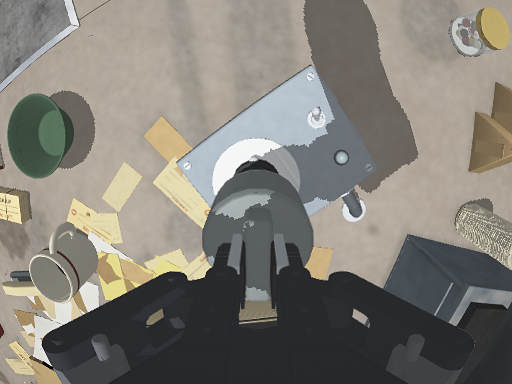

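The cap is off and held. The box and its toggle are undisturbed, the dial is still at rest, and the bowl is at about (40,135). I'll move partway to the bowl and refine its position.

Request:
drive_tool(deltas=[{"fingers": -1,"travel": [5,-12,0],"dr": [0,0,0]},{"fingers": -1,"travel": [5,-24,0],"dr": [0,0,0]},{"fingers": -1,"travel": [5,-24,0],"dr": [0,0,0]},{"fingers": -1,"travel": [5,-24,0],"dr": [0,0,0]},{"fingers": -1,"travel": [5,-24,0],"dr": [0,0,0]},{"fingers": -1,"travel": [5,-24,0],"dr": [0,0,0]},{"fingers": -1,"travel": [5,-24,0],"dr": [0,0,0]},{"fingers": -1,"travel": [5,-24,0],"dr": [0,0,0]},{"fingers": -1,"travel": [5,-12,0],"dr": [0,0,0]},{"fingers": -1,"travel": [0,0,0],"dr": [0,0,0]},{"fingers": -1,"travel": [0,0,0],"dr": [0,0,0]},{"fingers": -1,"travel": [0,0,0],"dr": [0,0,0]}])

```text
t: 7.65
tool_pos: [0.4807, -0.1839, 0.2195]
eef_rot: [0.19, 0.982, 0.001, 0.001]
force: [0.0, 1.1, -0.7]
width: 0.0118
finger_force: 79.9
```

```bash
python3 - <<'E'
import h; from h import *
h.SNAP=st(); im=look('wrist'); lm('wrist',['bowl','cap'])
for d in finder.cut_out('wrist','bowl')[:2]:
    m=d['region'].astype(np.uint8);v,u=np.nonzero(m)
    X=wplane(np.c_[u,v],.052)[:,:2].astype(np.float32)
    print(d['conf'],len(u),u.min(),u.max(),v.min(),v.max(),cv2.minEnclosingCircle(X))
st()
look('top')
for d in finder.cut_out('top','bowl')[:1]:
    v,u=np.nonzero(d['region']);X=plane('top',np.c_[u,v],.052)[:,:2].astype(np.float32)
    print(d['conf'],len(u),cv2.minEnclosingCircle(X))
E
```

```text
7.65 [ 0.4807 -0.1839  0.2195] R [[-0.928, 0.374, 0.002], [0.374, 0.928, 0.001], [-0.001, 0.002, -1.0]] F [ 0.   1.1 -0.7] w 0.0118 ff 79.9 q [ 0.47  0.57 -0.3   1.91  0.25  0.7   1.21]
wrist bowl [(0.88, [0.4304, -0.2734, 0.0026])]
wrist cap [(0.78, [0.4774, -0.1874, 0.1604])]
0.89 7436 122 217 115 214 ((0.4285827875137329, -0.2678377032279968), 0.056179407984018326)
7.85 [ 0.4803 -0.1843  0.2193] R [[-0.928, 0.373, 0.001], [0.373, 0.928, 0.001], [-0.0, 0.001, -1.0]] F [-0.5  0.1  0. ] w 0.0117 ff 79.9 q [ 0.47  0.57 -0.3   1.91  0.25  0.7   1.21]
0.6 241 ((0.42301928997039795, -0.24424618482589722), 0.049646761268377304)
```

Request:
drive_tool(deltas=[{"fingers": -1,"travel": [3,-20,0],"dr": [0,0,0]},{"fingers": -1,"travel": [3,-20,0],"dr": [0,0,0]},{"fingers": -1,"travel": [3,-20,0],"dr": [0,0,0]},{"fingers": -1,"travel": [3,-20,0],"dr": [0,0,0]},{"fingers": -1,"travel": [3.6,-18.7,0],"dr": [0,0,0]},{"fingers": -1,"travel": [0,0,10],"dr": [0,0,0]},{"fingers": -1,"travel": [0,0,20],"dr": [0,0,0]},{"fingers": -1,"travel": [0,0,20],"dr": [0,0,0]},{"fingers": -1,"travel": [0,0,20],"dr": [0,0,0]},{"fingers": -1,"travel": [0,0,15],"dr": [0,0,0]},{"fingers": -1,"travel": [0,0,10],"dr": [0,0,0]},{"fingers": -1,"travel": [0,0,0],"dr": [0,0,0]},{"fingers": -1,"travel": [0,0,0],"dr": [0,0,0]}])

```text
t: 9.03
tool_pos: [0.428, -0.2708, 0.124]
eef_rot: [0.191, 0.982, 0.0, -0.0]
force: [-0.3, -0.3, 0.1]
width: 0.0118
finger_force: 80.0
```

```bash
python3 - <<'E'
import h; from h import *
h.SNAP=st(); im=look('wrist'); cv2.imwrite('pics/c5.png',im[:,:,::-1]); print(wpix([[.429,-.270,.052],[.429,-.214,.052],[.429,-.326,.052],[.373,-.27,.052],[.485,-.27,.052]]).round())
for d in finder.cut_out('wrist','bowl')[:1]:
    v,u=np.nonzero(d['region']);X=wplane(np.c_[u,v],.052)[:,:2].astype(np.float32)
    print(d['conf'],len(u),cv2.minEnclosingCircle(X))
E
```

```text
9.03 [ 0.428  -0.2708  0.124 ] R [[-0.927, 0.375, -0.001], [0.375, 0.927, 0.001], [0.001, 0.0, -1.0]] F [-0.3 -0.3  0.1] w 0.0118 ff 80.0 q [ 0.61  0.72 -0.23  2.01  0.35  0.45  1.31]
[[258. 209.]
 [327. 182.]
 [193. 234.]
 [229. 140.]
 [284. 269.]]
0.8 6797 ((0.4283115565776825, -0.2684835195541382), 0.05603136867284775)
```

View pics/c5.png

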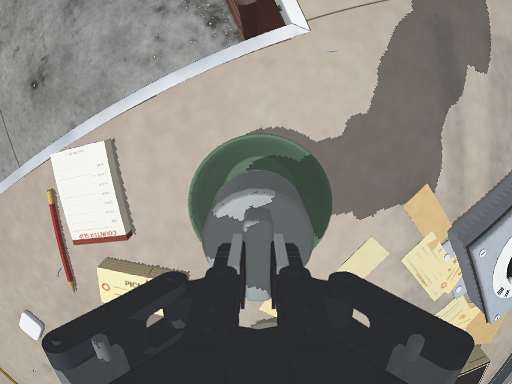

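The cap is centred over the bowl, whose rim spans columns 190–331. It needs about 2 mm toward tool +y before I descend.

Request:
drive_tool(deltas=[{"fingers": -1,"travel": [0.8,2,8],"dr": [0,0,0]},{"fingers": -1,"travel": [0,0,14],"dr": [0,0,0]},{"fingers": -1,"travel": [0,0,14],"dr": [0,0,0]},{"fingers": -1,"travel": [0,0,10],"dr": [0,0,0]},{"fingers": -1,"travel": [0,0,4],"dr": [0,0,0]},{"fingers": -1,"travel": [0,0,2],"dr": [0,0,0]},{"fingers": -1,"travel": [0,0,0],"dr": [0,0,0]},{"fingers": -1,"travel": [0,0,0],"dr": [0,0,0]}])

```text
t: 9.8
tool_pos: [0.4281, -0.2689, 0.0726]
eef_rot: [0.191, 0.982, 0.0, 0.0]
force: [0.3, -0.1, -2.1]
width: 0.0117
finger_force: 80.0
```

Request:
drive_tool(deltas=[{"fingers": -1,"travel": [0,0,1.5],"dr": [0,0,0]},{"fingers": -1,"travel": [0,0,1.5],"dr": [0,0,0]},{"fingers": -1,"travel": [0,0,1.5],"dr": [0,0,0]},{"fingers": -1,"travel": [0,0,0],"dr": [0,0,0]},{"fingers": -1,"travel": [0,0,0],"dr": [0,0,0]}])

```text
t: 10.22
tool_pos: [0.428, -0.2688, 0.0699]
eef_rot: [0.191, 0.982, -0.0, 0.001]
force: [-3.3, 3.3, 20.2]
width: 0.0121
finger_force: 83.0
```

Request:
drive_tool(deltas=[{"fingers": -1,"travel": [0,0,-1.5],"dr": [0,0,0]},{"fingers": -0.2,"travel": [0,0,0],"dr": [0,0,0]},{"fingers": -0.2,"travel": [0,0,0],"dr": [0,0,0]},{"fingers": -0.2,"travel": [0,0,0],"dr": [0,0,0]},{"fingers": -0.2,"travel": [0,0,0],"dr": [0,0,0]},{"fingers": -0.2,"travel": [0,0,-8],"dr": [0,0,0]},{"fingers": -0.2,"travel": [0,0,-20],"dr": [0,0,0]},{"fingers": -0.2,"travel": [0,0,-30],"dr": [0,0,0]},{"fingers": -0.2,"travel": [0,0,-35],"dr": [0,0,0]},{"fingers": -0.2,"travel": [0,0,-35],"dr": [0,0,0]},{"fingers": -0.2,"travel": [0,0,-15],"dr": [0,0,0]},{"fingers": -0.2,"travel": [0,0,0],"dr": [0,0,0]},{"fingers": -0.2,"travel": [0,0,0],"dr": [0,0,0]}])

```text
t: 11.3
tool_pos: [0.4281, -0.2693, 0.2132]
eef_rot: [0.191, 0.982, -0.0, 0.001]
force: [0.1, 0.5, -0.8]
width: 0.0341
finger_force: 0.0
```

```bash
python3 - <<'E'
import h; from h import *
h.SNAP=st(); im=look('wrist'); cv2.imwrite('pics/c6.png',im[:,:,::-1]); lm('wrist',['cap','cap_grip','bowl'])
E
```

```text
11.3 [ 0.4281 -0.2693  0.2132] R [[-0.927, 0.376, 0.002], [0.376, 0.927, -0.001], [-0.002, -0.0, -1.0]] F [ 0.1  0.5 -0.8] w 0.0341 ff 0.0 q [ 0.67  0.57 -0.31  1.94  0.27  0.67  1.37]
wrist cap [(0.66, [0.4284, -0.2703, 0.0118])]
wrist cap_grip [(0.6, [0.4249, -0.2723, 0.0765]), (0.3, [0.4266, -0.2694, 0.0128])]
wrist bowl []
```

View pics/c6.png

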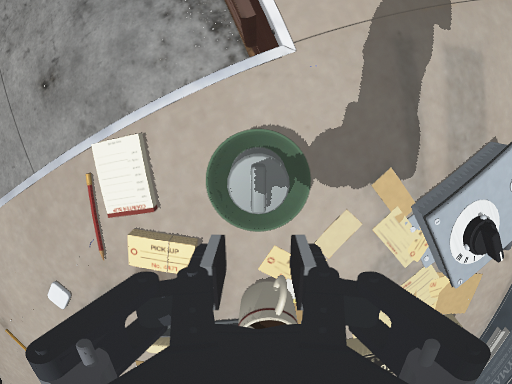

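The cap stands upright and concentric in the bowl at (258,180). The dial is now uncovered at about (480,232). I'll move over it and turn the tool to match the bar.

Request:
drive_tool(deltas=[{"fingers": -0.2,"travel": [-5,12,0],"dr": [0,0,0]},{"fingers": -0.2,"travel": [-5,24,0],"dr": [0,0,0]},{"fingers": -0.2,"travel": [-5,24,0],"dr": [0,0,0]},{"fingers": -0.2,"travel": [-5,24,0],"dr": [0,0,0]},{"fingers": -0.2,"travel": [-5,24,0],"dr": [0,0,0]},{"fingers": -0.2,"travel": [-5,24,0],"dr": [0,0,0]},{"fingers": -0.2,"travel": [-5,24,0],"dr": [0,0,0]},{"fingers": -0.2,"travel": [-5,24,0],"dr": [0,0,0]},{"fingers": -0.2,"travel": [-5,24,0],"dr": [0,0,0]},{"fingers": -0.2,"travel": [-5,24,0],"dr": [0,0,0]},{"fingers": -0.2,"travel": [-5,24,0],"dr": [0,0,0]},{"fingers": -0.2,"travel": [-5,24,0],"dr": [0,0,0]},{"fingers": -0.2,"travel": [0,12,0],"dr": [0,0,-5]},{"fingers": -0.2,"travel": [0,0,0],"dr": [0,0,-5]},{"fingers": -0.2,"travel": [0,0,0],"dr": [0,0,-5]},{"fingers": -0.2,"travel": [0,0,0],"dr": [0,0,-5]},{"fingers": -0.2,"travel": [0,0,0],"dr": [0,0,-5]},{"fingers": -0.2,"travel": [0,0,0],"dr": [0,0,-5]},{"fingers": -0.2,"travel": [0,0,0],"dr": [0,0,-5.5]},{"fingers": -0.2,"travel": [0,0,0],"dr": [0,0,0]}])

```text
t: 13.17
tool_pos: [0.5909, -0.0246, 0.2107]
eef_rot: [-0.118, 0.993, 0.0, -0.001]
force: [0.4, -0.5, 0.2]
width: 0.0337
finger_force: 0.0
```

```bash
python3 - <<'E'
import h; from h import *
h.SNAP=st(); im=look('wrist','w7'); cv2.imwrite('pics/c7.png',cv2.resize(im[140:290,160:360,::-1],None,fx=4,fy=4,interpolation=cv2.INTER_CUBIC)); lm('wrist',['dial_grip','dial_axis','control_box']); h.SNAP=None
st()
E
```

```text
13.17 [ 0.5909 -0.0246  0.2107] R [[-0.972, -0.235, -0.003], [-0.235, 0.972, 0.0], [0.003, 0.001, -1.0]] F [ 0.4 -0.5  0.2] w 0.0337 ff 0.0 q [ 0.22  0.7  -0.45  1.68  0.38  0.85  1.42]
wrist dial_grip [(0.56, [0.5946, -0.0221, 0.1008])]
wrist dial_axis [(0.58, [0.5901, -0.0257, 0.0608])]
wrist control_box [(0.59, [0.5855, 0.0084, -0.0058])]
13.37 [ 0.5914 -0.0245  0.2117] R [[-0.973, -0.231, -0.001], [-0.231, 0.973, 0.0], [0.001, 0.0, -1.0]] F [-0.   0.2 -1.1] w 0.0342 ff 0.0 q [ 0.22  0.7  -0.45  1.68  0.38  0.85  1.41]
```

View pics/c7.png

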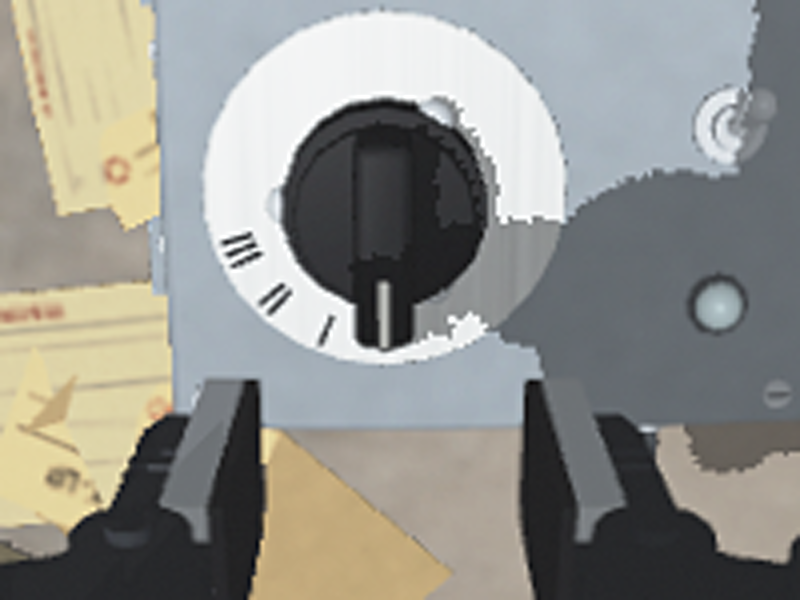

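The bar is aligned with tool x, with its pointer toward -x in the tool frame (away from the box front). Its centre is at about column 256, roughly 1.2 mm toward tool -y. The strokes I, II and III lie clockwise of it. I'll descend and pinch the bar.

Request:
drive_tool(deltas=[{"fingers": -0.2,"travel": [-1.3,-1.2,10],"dr": [0,0,0]},{"fingers": -0.2,"travel": [0,0,20],"dr": [0,0,0]},{"fingers": -0.2,"travel": [0,0,20],"dr": [0,0,0]},{"fingers": -0.2,"travel": [0,0,20],"dr": [0,0,0]},{"fingers": -0.2,"travel": [0,0,20],"dr": [0,0,0]},{"fingers": -0.2,"travel": [0,0,15],"dr": [0,0,0]},{"fingers": -0.2,"travel": [0,0,10],"dr": [0,0,0]},{"fingers": -0.2,"travel": [0,0,5],"dr": [0,0,0]},{"fingers": -0.2,"travel": [0,0,0],"dr": [0,0,0]},{"fingers": -1,"travel": [0,0,0],"dr": [0,0,0]},{"fingers": -1,"travel": [0,0,0],"dr": [0,0,0]},{"fingers": -1,"travel": [0,0,0],"dr": [0,0,0]},{"fingers": -1,"travel": [0,0,0],"dr": [0,0,0]},{"fingers": -1,"travel": [0,0,0],"dr": [0,0,0]}], newtons=100)

```text
t: 14.53
tool_pos: [0.594, -0.0256, 0.0934]
eef_rot: [-0.117, 0.993, -0.0, 0.001]
force: [-0.1, -0.6, 6.9]
width: 0.0107
finger_force: 98.7
```

Request:
drive_tool(deltas=[{"fingers": -1,"travel": [0,0,-1],"dr": [0,0,4]},{"fingers": -1,"travel": [0,0,0],"dr": [0,0,4]},{"fingers": -1,"travel": [0,0,0],"dr": [0,0,4]},{"fingers": -1,"travel": [0,0,0],"dr": [0,0,4]},{"fingers": -1,"travel": [0,0,0],"dr": [0,0,4]},{"fingers": -1,"travel": [0,0,0],"dr": [0,0,4]},{"fingers": -1,"travel": [0,0,0],"dr": [0,0,4]},{"fingers": -1,"travel": [0,0,0],"dr": [0,0,4]},{"fingers": -1,"travel": [0,0,0],"dr": [0,0,4]},{"fingers": -1,"travel": [0,0,0],"dr": [0,0,4]},{"fingers": -1,"travel": [0,0,0],"dr": [0,0,4]},{"fingers": -1,"travel": [0,0,0],"dr": [0,0,4]},{"fingers": -1,"travel": [0,0,0],"dr": [0,0,4]},{"fingers": -1,"travel": [0,0,0],"dr": [0,0,4]},{"fingers": -1,"travel": [0,0,0],"dr": [0,0,4]},{"fingers": -1,"travel": [0,0,0],"dr": [0,0,4]},{"fingers": -1,"travel": [0,0,0],"dr": [0,0,4]},{"fingers": -1,"travel": [0,0,0],"dr": [0,0,1.5]},{"fingers": -1,"travel": [0,0,0],"dr": [0,0,0]},{"fingers": -1,"travel": [0,0,0],"dr": [0,0,0]}])

```text
t: 16.2
tool_pos: [0.5941, -0.0254, 0.0934]
eef_rot: [0.469, 0.883, 0.0, 0.001]
force: [2.7, -1.2, -1.5]
width: 0.0103
finger_force: 98.8
```

```bash
python3 - <<'E'
import h; from h import *
s=st();print('tq',s['ft_torque']); im=look('wrist','w8'); cv2.imwrite('pics/c8.png',cv2.resize(im[120:300,140:380,::-1],None,fx=3.3,fy=3.3,interpolation=cv2.INTER_CUBIC)); lm('wrist',['cap','bowl'])
E
```

```text
16.2 [ 0.5941 -0.0254  0.0934] R [[-0.56, 0.828, 0.002], [0.828, 0.56, -0.0], [-0.001, 0.002, -1.0]] F [ 2.7 -1.2 -1.5] w 0.0103 ff 98.8 q [-0.01  0.84 -0.04  1.77  0.06  0.53  0.5 ]
tq [-0.2190713  -0.63752843  0.2999624 ]
wrist cap [(0.97, [0.4247, -0.2714, 0.0111]), (0.2, [0.597, -0.0218, 0.099])]
wrist bowl [(0.63, [0.4265, -0.2722, 0.002])]
```

View pics/c8.png

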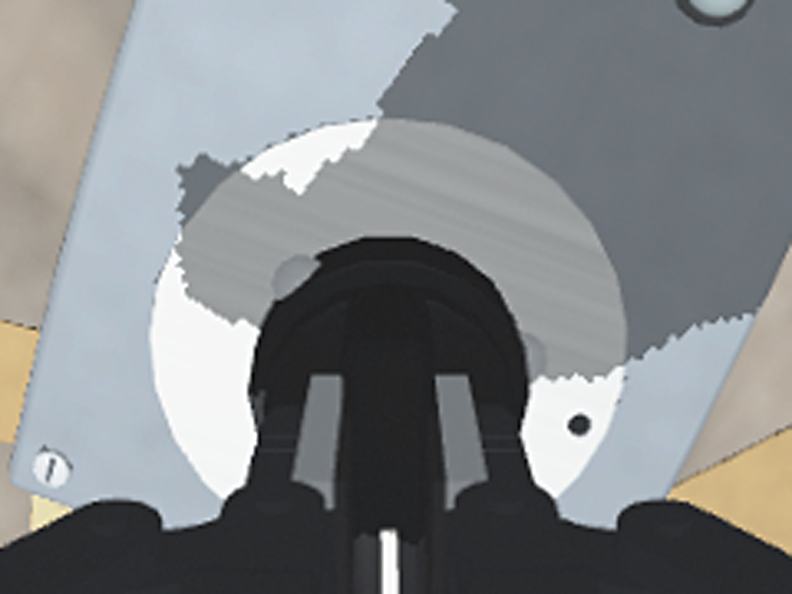

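The bar is aligned with the fingers and the pointer is at column 390 of the crop. The tool has turned 69.3° (1.21 rad), and the moment is 0.30 N m, which matches holding the third step. The cap and bowl are in place, so I'll hand in.

```bash
python3 -c "
from h import *
print(env.finish_job()); st()"
```

```text
the job is handed in; nothing more can be done
None
the job is handed in; nothing more can be done
```

I handed the job in with the cap standing open side down in the bowl and the gripper holding the dial on the third step, turned about 1.21 rad with 0.30 N m on it; no verdict came back.

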